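Move a test plate from its storage recess into the measuring jig

TASK

The thin aluminium plate lies sunk in the recess of the black storage block under a sprung hold-down bar, where its edges cannot be gripped: press on it with the fingertips, just firmly enough to take it along and no harder, slide it out from under the bar until it overhangs the block's open edge by a few centimetres, then pinch the overhang by its long sides and lift it out. Lay it flat in the channel of the grey measuring jig, slide it gently home against the end stop and let go. Do not let the plate fall on the table, and leave the meter, screwdriver and brass weight alone.

Things in the scene. Friction and masses are not known exactly. Their poses are not given: they have to be found in the camera images.
- plate_center (a point): Centre (half-way up) of the loose bare aluminium plate, 120 x 50 x 4 mm thick, about 50 to 100 g, same both ways round and both sides up. Its x axis runs along the 120 mm length, y along the 50 mm width, z up. It starts flat in the recess of the storage block.
- block: The black storage block, rigid, 150 long (x) x 84 x 54 mm, origin at the centre of its underside, on a foot plate 8 mm high, 10 mm proud. Recess walls (sides 14 mm thick, end 12) are flush with the plate's top.
- block_edge (a point): Middle of the open end edge of the recess floor of the black storage block (fixed). x points from this edge along the recess to its closed end, y across, z up. Past the edge (-x here, roughly towards the robot) there is free air down to the table. The recess floor is 50 mm above the table, 56 mm wide, 138 mm long up to the end wall. The plate tips off if its centre passes the edge.
- bar_top (a point): Centre of the top of the sprung steel hold-down bar (20 mm along the recess, 84 across, 12 high) whose rubber sole presses on the plate's far end with 4 N. Fingers pressing with less than about 10 N slip on the plate; about 14 N draws it along; 25 N is too much. Once the plate is drawn out by 30 mm it is clear of the bar and slides easily (friction 0.15).
- jig: The grey measuring jig, channel part 100 long (x) x 84 x 68 mm, origin at the centre of its underside. Aluminium side walls (14 mm thick) and stop (20 mm thick) stand 8 mm above the channel floor. Behind the stop, from 30 mm past its face, stands a post 50 long x 84 x 80 mm with a copper coil on top (95 mm high in all). Rigid.
- jig_stop (a point): Foot of the end stop, mid-width, on the channel floor of the grey measuring jig (fixed). x points along the channel into the stop, y across, z up. The floor is 60 mm above the table, 56 mm wide, and runs 80 mm from the stop back to the open end edge. With the plate home its centre is 60 mm before the stop (x = -60 mm here) and 40 mm of it overhangs the open end in free air.
- meter: Loose black multimeter lying flat, 150 x 75 x 40 mm, origin at the centre of its underside; bystander.
- driver: Loose screwdriver lying on the table, about 200 mm long; bystander.
- weight: Loose brass weight, 50 mm diameter, 64 mm high, origin at the centre of its underside; bystander.
Not all that is in view belongs to the job. Of the things that look like the part that bears plate_center, the largest one is meant.

How it is judged (in metres and radians):
On the way, in this order (a step that is already met when the one before it is completed fails the run):
1. the plate, still lying in the recess, overhangs the block's open edge by 20 to 58 mm (x of plate_center in the frame of block_edge between 0.002 and 0.04 m and z of plate_center in the frame of block_edge below 0.005 m and angle between plate_center's own z axis and vertical below 0.06 rad), for 0.2 s.
2. the plate is lifted clear of the block (z of plate_center in the frame of block_edge above 0.015 m and contact force between plate and block below 0.01 N and contact force between the fingers and plate above 0.5 N), for 0.2 s.
At the end, for the whole second after the job is handed in: The plate lies flat (within 0.04 rad) on the jig's channel floor between the side walls, its end within 3 mm of the end stop, at rest and let go (x of plate_center in the frame of jig_stop between -0.063 and -0.057 m and z of plate_center in the frame of jig_stop between 0 and 0.0045 m and y of plate_center in the frame of jig_stop between -0.005 and 0.005 m and angle between plate_center's own z axis and vertical below 0.04 rad and linear speed of plate below 0.01 m/s); the robot touches nothing.
It fails at once if the fingers press on the plate in the storage block with more than about 25 N (total contact force between plate and block above 34 N, of which the hold-down bar alone makes 9 N) (contact force between plate and block above 34 N).
It fails at once if the plate is pressed or pushed on the jig with more than 25 N (contact force between plate and jig above 25 N).
It fails at once if the fingers press on the block or jig with more than 25 N (contact force between the fingers and block above 25 N or contact force between the fingers and jig above 25 N).
It fails at once if the plate falls off (its centre below 35 mm above the table) (height (world z) of plate_center below 0.035 m).
It fails at once if a bystander is moved by more than 15 mm (distance of any of meter, driver, weight from where it was at the start of the episode above 0.015 m).
It also fails if it takes over 72 s, if anything falls off the work surface, if the arm or the gripper's body presses on something with over 40 N, if the wrist force passes 120 N, or if a joint passes its speed limit or range.

ROBOT

A 6-joint arm with a two-finger parallel gripper is mounted at the origin on the work surface. World frame = base frame: x ahead of the robot, y to its left, z up, the work surface at z = 0. Lengths are in m, angles in degrees, forces in N, time in s.
With the tool pointing down it reaches from about 0.3 to 0.775 m from the base axis. Payload 14.6 kg.
Tool frame: the origin (TCP) lies at the very end of the fingers, on their centre line; the grasp point (between the pads) lies 19 mm behind it; z points along the fingers, y is the line along which they close (so a half turn about z gives the same grasp; the last joint's range is limited). The gripper opens to 85 mm and grips with 20 to 120 N. Pads are 22 mm wide; open, the fingers measure 114 mm over their backs; the gripper's body (76 mm by 85 mm) begins 54 mm behind the grasp point. The pads swing forward as they close: fully open they stand 13 mm farther back than shut.
Start: joints at [-3.816, 17.183, 87.147, -0, 75.671, -3.816], TCP at [0.55, -0, 0.231] pointing down, gripper open.
Joint ranges: [-173.82, 173.82], [-45.26, 126.66], [13.44, 144.39], [-59.66, 239.66], [0, 175.72], [-146.38, 146.38]. Speed limits (degrees/s): [127.2, 127.2, 147.25, 180, 180, 180].

INTERFACE

Orientations are given as [roll, pitch, yaw] about the fixed x, y, z axes, in that order (R = Rz(yaw) Ry(pitch) Rx(roll)).
In Python, from station import env gives the robot as it stands. The module is installed in compiled form; this text tells all that it offers.
- The arm moves only by the shell command python3 -m pendant 'ROWS' [FORCE]. ROWS is JSON, a list of rows, each a list of 3 entries, a list of its own where there are three numbers: the opening, from 0 (shut) to 1 (fully open), then the shift along the tool's x, y, z in cm, then the turn about the tool's z in degrees. In form: [[jaw, [x, y, z], roll], ...]. A call has 1 to 5 rows; each row is the pose to reach, as a shift and turn from the pose commanded when the call began, along the tool's axes at that moment; what a row does not reach only later rows make up. A row lasts 1/12 s, in which the tool goes at most 41.7 mm and 7.16 degrees, less where a joint would pass 70% of its speed; a pose out of reach is approached as far as the arm can. A call with a gripper value outside its range is refused whole. The fingers move at their own pace and stop on an object; FORCE is the grip in N (left out, the last holds). Time passes only in rows, so rows that repeat a pose let the fingers close. It gives the time, the measured TCP pose, the force, the opening and the grip force at its end, in the units of the state.
- env.observe(): the state, without advancing time (a new reading comes with each control period).
- env.capture(name): name is "scene" or "side" or "wrist"; returns the picture (420x560x3 uint8, red, green, blue); there is no depth.
- env.calibration(name): a dict with "fx", "fy", "cx", "cy" (pixels), "cam_to_world" (4x4, takes a point from camera to world coordinates); the wrist camera has in their place "hand_eye" (4x4, takes a point from camera to tool coordinates, whose origin is the TCP and whose axes are the flange's). Camera axes: x right, y up, looking along -z (the intrinsics and any distortion apply to the point x, -y, -z); pixel columns grow to the right and rows downward; lengths in m; the calibration is good to about 2 mm. A picture is of the moment at which its call begins: read the wrist's pose just before it. calibration takes no time and is no camera call.
- env.hand_in(): hands the job in; it is judged then, once.
The state is a dict: "time_s": time; "joint_pos": joint angles; "joint_velocities": joint speeds; "effort": joint torques, N m; "tool_pos": TCP position; "tcp_rot": TCP orientation; "contact_force": force on the tool from outside, world axes, zero at the start; "wrist_torque": the same for the moment, N m; "finger_gap": finger opening in m; "grip_force": force on a finger pad.
Only numpy, scipy, OpenCV 4.12 (cv2) and the standard library are available. Lean on these libraries where they do the work, as an engineer would, in place of code of your own. Each camera call takes 0.05 s, during which the arm holds its last target. There are 200 camera calls.

## Working session

There is one attempt and no reset: what is moved stays moved. The work goes in short steps, Python scripts to look and compute and a shell command to move; the robot and the scene stay as the last step left them, time stands still between calls to the robot, and variables do not carry over. Pictures are saved under pics/ and viewed, at most 10 in all, crops included, and the job is handed in when it is done.

```bash
mkdir -p pics; python3 - <<'E'
from station import env
import cv2,numpy as np
print(env.observe())
for n in("scene","side","wrist"):
    print(n,{k:np.round(v,4).tolist() if not isinstance(v,str) else v for k,v in env.calibration(n).items()})
a=env.capture("scene");b=env.capture("side");w=env.capture("wrist")
for n,i in(("scene",a),("side",b),("wrist",w)): cv2.imwrite(f"pics/{n}0.png",i[:,:,::-1])
E
```

```text
{'time_s': 0.0, 'joint_pos': array([-3.81545244e+00,  1.72179630e+01,  8.71818615e+01,  2.75715917e-04,
        7.56700518e+01, -3.81434978e+00]), 'joint_velocities': array([ 0.10627371, -0.0013522 , -0.02323889, -0.12243171, -0.03654141,
        0.02041022]), 'effort': array([ 2.33377898e-03, -5.43485534e+01, -3.61782753e+01,  2.82532977e-05,
        4.14875918e-03, -3.55991256e-05]), 'tool_pos': array([5.49757601e-01, 1.86621317e-05, 2.30687437e-01]), 'tcp_rot': array([-1.79930296e+02, -4.91489685e-03,  8.99988259e+01]), 'contact_force': array([-0.51729479,  0.28944535,  0.0503518 ]), 'wrist_torque': array([-0.04147783, -0.02571747, -0.00774394]), 'grip_force': 0.0, 'finger_gap': 0.08582875467169242}
scene {'fx': 517.5702, 'fy': 517.5702, 'cx': 278.2178, 'cy': 207.2273, 'cam_to_world': [[-0.8609, -0.3821, 0.336, 1.0866], [0.5088, -0.6496, 0.5649, 0.8072], [0.0024, 0.6573, 0.7536, 1.1706], [0.0, 0.0, 0.0, 1.0]]}
side {'fx': 450.9374, 'fy': 450.9374, 'cx': 279.4168, 'cy': 204.2167, 'cam_to_world': [[0.9814, 0.1441, -0.1266, 0.4565], [-0.1918, 0.7311, -0.6548, -0.7977], [-0.0018, 0.6669, 0.7452, 1.0085], [0.0, 0.0, 0.0, 1.0]]}
wrist {'fx': 376.5296, 'fy': 376.5296, 'cx': 280.4149, 'cy': 211.6595, 'hand_eye': [[0.0001, 0.9598, 0.2806, 0.0712], [1.0, -0.0002, 0.0003, 0.0009], [0.0003, 0.2806, -0.9598, -0.1428], [0.0, 0.0, 0.0, 1.0]]}
```

View pics/scene0.png

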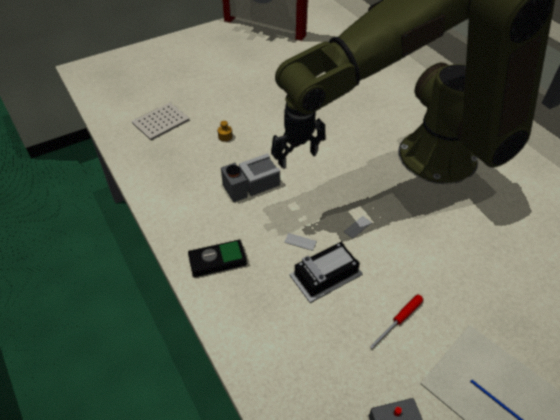

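View pics/side0.png

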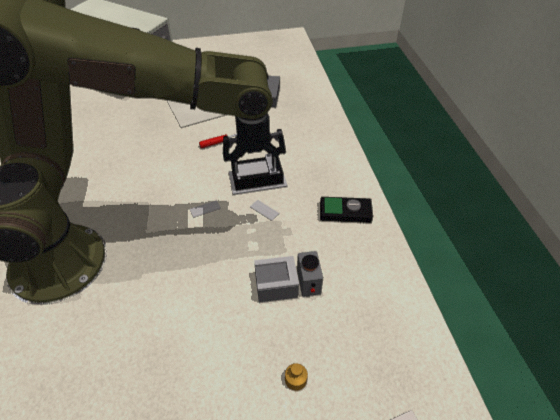

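The scene picture shows candidates for the plate: the plate in the black block at (332,264), and small loose plates on the table at (300,241) and (358,220). I choose the one in the block, because it is the largest and lies under the bar. The jig is at scene (260,172) / side (285,275), the meter at (218,257), the driver at (400,318) and the weight at (225,131). Next is a close crop of the block and jig in both views.

```bash
python3 - <<'E'
import cv2,numpy as np
s=cv2.imread("pics/scene0.png");d=cv2.imread("pics/side0.png")
c=lambda i,x,y:cv2.resize(i[y:y+60,x:x+80],(400,300),interpolation=cv2.INTER_CUBIC)
m=np.vstack([np.hstack([c(s,287,238),c(s,212,147)]),np.hstack([c(d,217,140),c(d,247,245)])])
m=np.clip(m.astype(float)*1.3,0,255)
cv2.imwrite("pics/crop1.png",m)
E
```

```text
[ WARN:0@0.041] global loadsave.cpp:1063 imwrite_ Unsupported depth image for selected encoder is fallbacked to CV_8U.
```

View pics/crop1.png

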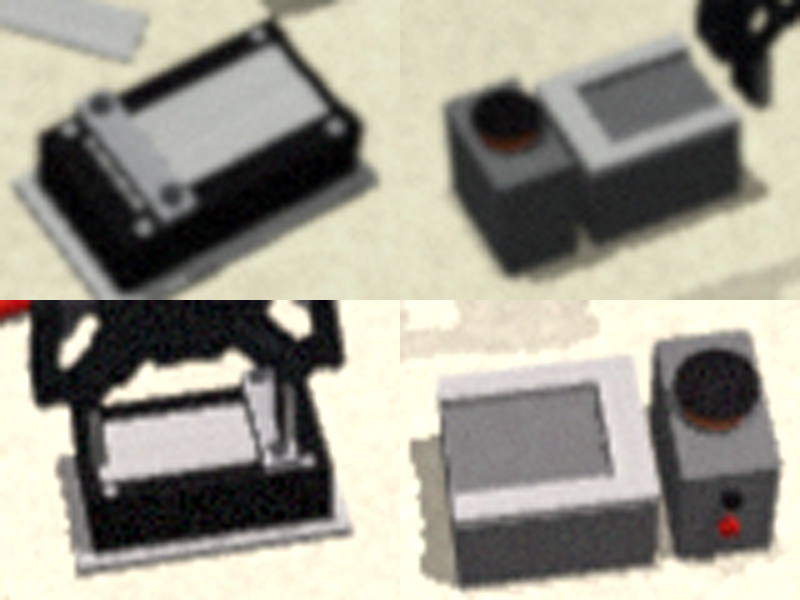

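The crop confirms the choice: a full-size plate in the block's recess under the bar, with the open end to the right (scene) facing the robot. The jig's open end also faces the robot. Next I fit both poses from the corner pixels.

```bash
cat > h.py <<'E'
from station import env
import numpy as np,cv2
from scipy.optimize import least_squares
def proj(n,P,T=None):
    c=env.calibration(n)
    if T is None: T=c["cam_to_world"]
    T=np.array(T);Q=(np.asarray(P)-T[:3,3])@T[:3,:3]
    return np.c_[c["cx"]+c["fx"]*Q[:,0]/-Q[:,2],c["cy"]-c["fy"]*Q[:,1]/-Q[:,2]]
def wristT(s):
    from scipy.spatial.transform import Rotation as R
    W=np.eye(4);W[:3,:3]=R.from_euler("xyz",s["tcp_rot"],degrees=True).as_matrix();W[:3,3]=s["tool_pos"]
    return W@np.array(env.calibration("wrist")["hand_eye"])
def world(p,P):
    c,s=np.cos(p[2]),np.sin(p[2]);P=np.asarray(P,float)
    return np.c_[p[0]+c*P[:,0]-s*P[:,1],p[1]+s*P[:,0]+c*P[:,1],P[:,2]]
def fit(views,p0=(.55,0,0)): # views: (cam,T,[(X,Y,Z mm,u,v)])
    def f(p): return np.concatenate([(proj(n,world(p,np.array(o)[:,:3]/1000),T)-np.array(o)[:,3:]).ravel() for n,T,o in views])
    r=least_squares(f,p0,loss="soft_l1");return r.x,np.round(f(r.x).reshape(-1,2),1)
E
python3 - <<'E'
from h import *
b=fit([("scene",None,[(-75,-42,54,341,242),(-75,42,54,359,263),(75,-42,54,295,266),(85,-52,8,290,275.4),(-85,52,4,362,274)]),
("side",None,[(-75,-42,54,235,179),(75,-42,54,283,172.4),(-85,-52,4,232,194),(85,-52,4,287,186)])])
j=fit([("scene",None,[(-50,-42,68,268,154.6),(-50,42,68,280,172),(50,-42,68,239,163),(50,42,68,250,184),(-50,42,0,279.6,185),(50,42,0,249,195)]),
("side",None,[(-50,-42,0,259,302),(-50,-42,68,257.4,289.4),(50,-42,68,298.6,284),(-50,42,68,255,260),(50,42,68,293.4,256),(50,-42,0,298,296)])])
for p,r in(b,j):print(np.round(p[:2],4),np.degrees(p[2]),r.tolist())
E
```

```text
[0.5789 0.2065] 1.7574387893071124 [[-0.1, -0.5], [1.2, 0.2], [-0.3, 0.0], [-0.9, -0.5], [1.2, 0.8], [-0.7, 1.0], [0.3, -0.2], [0.9, 0.4], [0.1, -0.6]]
[ 0.565  -0.1879] -3.8680821116926603 [[-0.8, -0.9], [-0.6, -1.2], [-1.3, 0.8], [-0.8, -2.4], [-0.3, 1.4], [1.1, 2.0], [-0.7, 0.5], [-0.1, -1.2], [-0.1, -0.3], [-0.8, -0.5], [0.0, -0.6], [-0.3, 2.1]]
```

```bash
python3 -m pendant '[[1,[4.1,0.6,0],-7],[1,[8.2,1.2,0],-14],[1,[12.4,1.8,0],-21],[1,[16.5,2.4,0],-28],[1,[20.6,3.0,0],-35]]'
python3 -m pendant '[[0.5,[0,0,0],-7],[0.2,[0,0,0],-14],[0,[0,0,0],-21],[0,[0,0,0],-28],[0,[0,0,0],-35]]'
python3 -m pendant '[[0,[0,0,0],-7],[0,[0,0,0],-14],[0,[0,0,0],-21.8],[0,[0,0,0],-21.8],[0,[0,0,0],-21.8]]'
python3 - <<'E'
from h import *
s=env.observe();np.save("s1.npy",s,allow_pickle=True);i=env.capture("wrist");print(s["tool_pos"],s["tcp_rot"],s["contact_force"])
cv2.imwrite("pics/w1.png",i[:,:,::-1])
E
```

```text
time_s: 0.57
tool_pos: [0.5798, 0.2077, 0.2311]
tcp_rot: [-180.0, -0.0, 125.3]
contact_force: [0.9, -0.5, -0.2]
finger_gap: 0.0857
grip_force: 0.0
time_s: 0.98
tool_pos: [0.5798, 0.2058, 0.2309]
tcp_rot: [-180.0, -0.0, 160.4]
contact_force: [-0.4, -0.2, -0.3]
finger_gap: 0.0258
grip_force: 0.0
time_s: 1.4
tool_pos: [0.5799, 0.2057, 0.2311]
tcp_rot: [-180.0, -0.0, -178.4]
contact_force: [-0.6, -0.1, 0.7]
finger_gap: -0.0003
grip_force: 0.0
[0.57987727 0.20569371 0.23106001] [-1.79994137e+02 -2.37334711e-02 -1.78361655e+02] [-0.59799847 -0.10228932  0.74871221]
```

View pics/w1.png

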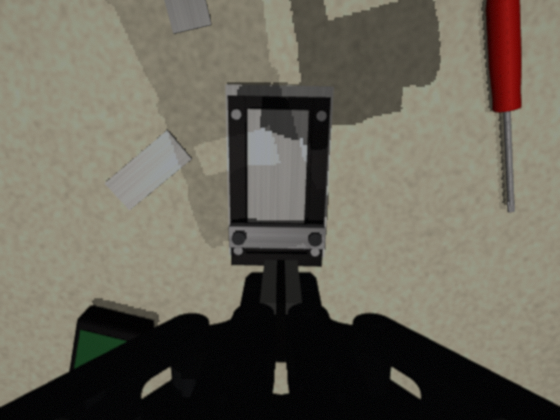

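The wrist view shows the recess with the plate from (246,110) to (307,222), the bar at rows 226–248, the block's top corners at (230,97), (330,98), (231,264) and (325,264), and closed fingers at bottom centre.

```bash
python3 - <<'E'
from h import *
s=np.load("s1.npy",allow_pickle=True).item();T=wristT(s)
# block frame x -> away from robot
p,r=fit([("wrist",T,[(-75,-42,54,229.5,97),(-75,42,54,330.5,98),(75,-42,54,231,264.5),(75,42,54,325,264.5)])],(.58,.2,0))
print(p[:2],np.degrees(p[2]),r.tolist())
def back(u,v,z):
    c=env.calibration("wrist");d=T[:3,:3]@np.array([(u-c["cx"])/c["fx"],-(v-c["cy"])/c["fy"],-1]);P=T[:3,3]+d*(z-T[2,3])/d[2]
    q=P[:2]-p[:2];cc,ss=np.cos(p[2]),np.sin(p[2]);return np.round(np.array([cc*q[0]+ss*q[1]+.075,-ss*q[0]+cc*q[1]])*1000,1)
print("plate end",back(246,109,.054),back(307,110,.054),"bar",back(280,226,.066),back(280,248,.066))
E
```

```text
[0.58051644 0.20443979] 0.9910351489427633 [[-1.2, -1.0], [1.1, -0.8], [1.7, 1.3], [-1.4, 2.2]]
plate end [ 10.  -27.7] [10.2 22.3] bar [106.8   1.2] [127.1   1.4]
```

```bash
python3 -m pendant '[[0,[0,0,4],0],[0,[0,0,8],0],[0,[0,0,12],0],[0,[0,0,15],0],[0,[0,0,16.5],0]]'
python3 -m pendant '[[0,[0,0,0.3],0],[0,[0,0,0.6],0],[0,[0,0,0.6],0],[0,[0,0,0.6],0]]'
```

```text
time_s: 1.87
tool_pos: [0.5781, 0.2052, 0.0618]
tcp_rot: [-179.9, -0.3, -178.4]
contact_force: [-0.5, 0.4, -0.3]
finger_gap: 0.0
grip_force: 0.0
time_s: 2.2
tool_pos: [0.5806, 0.2059, 0.0618]
tcp_rot: [180.0, 0.1, -178.3]
contact_force: [-0.5, 0.9, -0.2]
finger_gap: 0.0003
grip_force: 0.0
```

```bash
for k in 1 ; do
python3 -m pendant '[[0,[0,0,0.1],0],[0,[0,0,0.2],0],[0,[0,0,0.2],0],[0,[0,0,0.2],0]]'|egrep 'pos|contact'
python3 -m pendant '[[0,[0,0,0.1],0],[0,[0,0,0.2],0],[0,[0,0,0.2],0],[0,[0,0,0.2],0]]'|egrep 'pos|contact'; done
```

```text
tool_pos: [0.58, 0.2057, 0.0586]
contact_force: [0.3, -0.4, 0.1]
tool_pos: [0.5799, 0.2057, 0.0562]
contact_force: [0.3, -0.0, 1.1]
```

```bash

python3 -m pendant '[[0,[0,0,0.05],0],[0,[0,0,0.1],0],[0,[0,0,0.1],0],[0,[0,0,0.1],0]]'|egrep 'pos|contact'
python3 -m pendant '[[0,[0,0,0.05],0],[0,[0,0,0.05],0],[0,[0,0,0.05],0]]'|egrep 'pos|contact'
```

```text
tool_pos: [0.58, 0.2057, 0.0553]
contact_force: [-0.0, -1.2, -0.0]
tool_pos: [0.5799, 0.2057, 0.0548]
contact_force: [-0.0, -0.6, 0.2]
```

```bash

python3 -m pendant '[[0,[0,0,0.03],0],[0,[0,0,0.05],0],[0,[0,0,0.05],0],[0,[0,0,0.05],0]]'|egrep 'pos|contact'
```

```text
tool_pos: [0.5799, 0.2057, 0.0543]
contact_force: [0.4, -0.5, -0.4]
```

```bash

python3 -m pendant '[[0,[0,0,0.02],0],[0,[0,0,0.03],0],[0,[0,0,0.03],0],[0,[0,0,0.03],0]]'|egrep 'pos|contact'
```

```text
tool_pos: [0.58, 0.2057, 0.0541]
contact_force: [-1.2, -0.7, 1.5]
```

```bash

python3 -m pendant '[[0,[0,0,0.02],0],[0,[0,0,0.03],0],[0,[0,0,0.03],0],[0,[0,0,0.03],0]]'|egrep 'pos|contact'
```

```text
tool_pos: [0.5801, 0.2057, 0.0541]
contact_force: [-1.5, -1.3, 5.6]
```

```bash

python3 -m pendant '[[0,[0,0,0.02],0],[0,[0,0,0.04],0],[0,[0,0,0.04],0],[0,[0,0,0.04],0]]'|egrep 'pos|contact'
```

```text
tool_pos: [0.5803, 0.2058, 0.0541]
contact_force: [-2.7, -1.1, 8.3]
```

```bash

python3 -m pendant '[[0,[0,0,0.03],0],[0,[0,0,0.06],0],[0,[0,0,0.06],0],[0,[0,0,0.06],0]]'|egrep 'pos|contact'
```

```text
tool_pos: [0.5806, 0.2059, 0.0541]
contact_force: [-2.4, -1.9, 12.8]
```

```bash

python3 -m pendant '[[0,[0,0,0.01],0],[0,[0.1,0,0.02],0],[0,[0.2,0,0.02],0],[0,[0.3,0,0.02],0],[0,[0.4,0,0.02],0]]'|egrep 'pos|contact'
```

```text
tool_pos: [0.5773, 0.2059, 0.0541]
contact_force: [3.3, -0.1, 11.9]
```

```bash

python3 -m pendant '[[0,[0.1,0,0.02],0],[0,[0.2,0,0.03],0],[0,[0.3,0,0.03],0],[0,[0.4,0,0.03],0],[0,[0.5,0,0.03],0]]'|egrep 'pos|contact'
python3 - <<'E'
from h import *
s=env.observe();np.save("s2.npy",s,allow_pickle=True);i=env.capture("wrist")
cv2.imwrite("pics/w2.png",i[:,:,::-1])
a=env.capture("side");cv2.imwrite("pics/d2.png",a[:,:,::-1])
# expected image positions: block open edge, plate end if at recess x=8,10,18
b=(.5797,.2055,np.radians(1.4))
for z,x in((.054,-75),(.05,-75),(.054,-65),(.054,-57),(.054,-66)): print(x,z,proj("wrist",world(b,[(x/1000,-.025,z),(x/1000,.025,z)]),wristT(s)).round(0).tolist())
E
```

```text
tool_pos: [0.5726, 0.2058, 0.0541]
contact_force: [2.7, 0.2, 11.3]
-75 0.054 [[213.0, 109.0], [349.0, 110.0]]
-75 0.05 [[214.0, 108.0], [347.0, 109.0]]
-65 0.054 [[214.0, 137.0], [348.0, 137.0]]
-57 0.054 [[215.0, 158.0], [347.0, 159.0]]
-66 0.054 [[214.0, 134.0], [348.0, 135.0]]
```

View pics/w2.png

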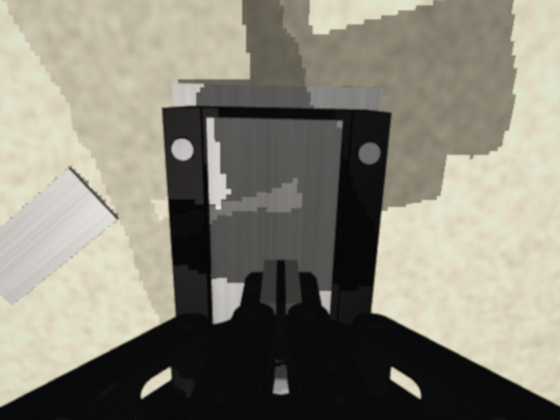

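The plate's end is at row 117, the block's edge at row 107. The plate has followed the fingers and stands 3.5 mm inside the edge. I continue drawing it.

```bash

python3 -m pendant '[[0,[0.15,0,0.01],0],[0,[0.3,0,0.02],0],[0,[0.45,0,0.02],0],[0,[0.6,0,0.02],0],[0,[0.75,0,0.02],0]]'|egrep 'pos|contact'
```

```text
tool_pos: [0.5652, 0.2056, 0.054]
contact_force: [3.6, 0.3, 12.2]
```

```bash

python3 -m pendant '[[0,[0.15,0,0],0],[0,[0.3,0,0.01],0],[0,[0.45,0,0.01],0],[0,[0.6,0,0.01],0],[0,[0.75,0,0.01],0]]'|egrep 'pos|contact'
```

```text
tool_pos: [0.5578, 0.2054, 0.054]
contact_force: [3.1, -0.0, 14.3]
```

```bash

python3 -m pendant '[[0,[0.15,0,0],0],[0,[0.3,0,0],0],[0,[0.45,0,0],0],[0,[0.6,0,0],0],[0,[0.75,0,0],0]]'|egrep 'pos|contact'
python3 -m pendant '[[0,[0.15,0,0],0],[0,[0.3,0,0],0],[0,[0.45,0,0],0],[0,[0.6,0,0],0],[0,[0.7,0,0],0]]'|egrep 'pos|contact'
python3 - <<'E'
from h import *
s=env.observe();i=env.capture("wrist")
cv2.imwrite("pics/w3.png",i[:,:,::-1])
b=(.5797,.2055,np.radians(1.4))
for z,x in((.054,-75),(.054,-105),(.054,-110)): print(x,z,proj("wrist",world(b,[(x/1000,-.025,z),(x/1000,.025,z)]),wristT(s)).round(0).tolist())
E
```

```text
tool_pos: [0.5502, 0.2052, 0.0541]
contact_force: [2.1, 0.4, 15.5]
tool_pos: [0.5431, 0.205, 0.054]
contact_force: [1.8, -0.5, 15.1]
-75 0.054 [[216.0, 188.0], [345.0, 188.0]]
-105 0.054 [[213.0, 107.0], [350.0, 108.0]]
-110 0.054 [[212.0, 93.0], [351.0, 94.0]]
```

View pics/w3.png

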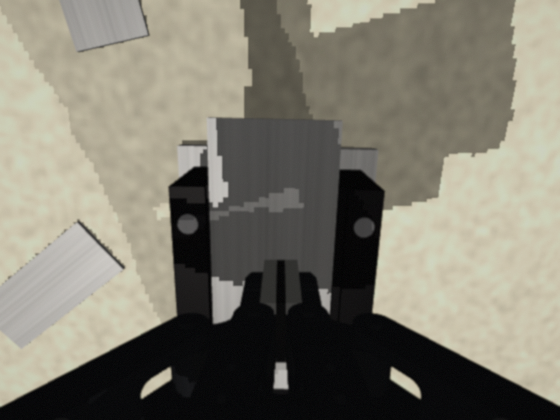

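The plate's end is at row 118 and the block's edge at about row 187, which makes roughly 25 mm of overhang. I pull 9 mm more, then lift off.

```bash

python3 -m pendant '[[0,[0.2,0,-0.02],0],[0,[0.4,0,-0.02],0],[0,[0.6,0,-0.02],0],[0,[0.8,0,-0.02],0],[0,[0.9,0,-0.02],0]]'|egrep 'pos|contact'
python3 -m pendant '[[0,[0,0,0],0],[0,[0,0,-0.1],0],[0,[0,0,-0.3],0],[0,[0,0,-1.3],0],[0,[0,0,-3],0]]'|egrep 'pos|contact'
python3 -m pendant '[[0.5,[0,0,-2],0],[1,[1,0,-4],0],[1,[2,0,-4],0],[1,[2,0,-4],0],[1,[2,0,-4],0]]'|egrep 'pos|contact'
python3 - <<'E'
from h import *
s=env.observe();np.save("s4.npy",s,allow_pickle=True);i=env.capture("wrist")
cv2.imwrite("pics/w4.png",i[:,:,::-1]);print(s["tool_pos"],s["tcp_rot"])
E
```

```text
tool_pos: [0.5339, 0.2046, 0.054]
contact_force: [2.1, -0.0, 14.0]
tool_pos: [0.5315, 0.2039, 0.0812]
contact_force: [-0.5, -0.4, 0.0]
tool_pos: [0.5124, 0.2036, 0.1223]
contact_force: [-0.1, 0.5, -0.8]
[0.51237714 0.20358309 0.12233167] [-1.79999507e+02 -3.99439660e-04 -1.78185344e+02]
```

View pics/w4.png

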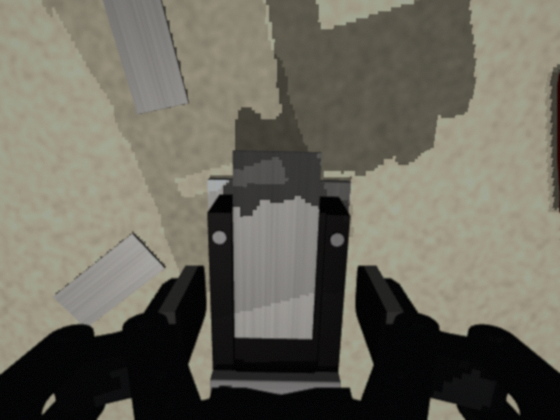

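The plate now runs from (233,151)–(321,152) to (235,339)–(313,340), and the block's open edge is near row 212.

```bash
python3 - <<'E'
from h import *
s=np.load("s4.npy",allow_pickle=True).item();T=wristT(s)
p,r=fit([("wrist",T,[(-60,-25,54,233,151),(-60,25,54,321,152),(60,-25,54,235,339),(60,25,54,313.5,340)])],(.53,.2,0))
print("plate",p[:2],np.degrees(p[2]),r.tolist())
q,r=fit([("wrist",T,[(-75,-42,54,208,212),(-75,42,54,349,213),(75,-42,54,215,372),(75,42,54,336,372)])],(.53,.2,0))
print("block",q[:2],np.degrees(q[2]),r.tolist())
E
```

```text
plate [0.52914283 0.2010644 ] 0.8626534895100079 [[-0.8, 0.6], [0.7, 1.0], [0.8, -1.4], [-0.6, -1.3]]
block [0.57851985 0.20329918] 0.9862231229873201 [[-1.5, -1.5], [1.2, -0.6], [0.2, 45.5], [-0.1, 46.9]]
```

```bash
python3 -m pendant '[[1,[1.4,-0.1,0],0.4],[1,[2.75,-0.15,0],0.8],[1,[2.75,-0.15,3],0.8],[1,[2.75,-0.15,6],0.8],[1,[2.75,-0.15,7],0.8]]' 40|egrep 'pos|contact'
python3 -m pendant '[[1,[0,0,1.2],0],[1,[0,0,2.3],0],[1,[0,0,2.3],0],[1,[0,0,2.3],0]]'
python3 - <<'E'
from h import *
s=env.observe();i=env.capture("wrist");j=env.capture("side")
cv2.imwrite("pics/w5.png",np.hstack([i[90:390,80:480],cv2.resize(j[110:215,180:320],(400,300))])[:,:,::-1])
E
```

```text
tool_pos: [0.4835, 0.2005, 0.0482]
contact_force: [-0.1, -0.2, -1.1]
time_s: 9.82
tool_pos: [0.4853, 0.2013, 0.0293]
tcp_rot: [-180.0, -0.0, -179.0]
contact_force: [-0.7, -0.0, 0.7]
finger_gap: 0.0855
grip_force: 0.0
```

View pics/w5.png

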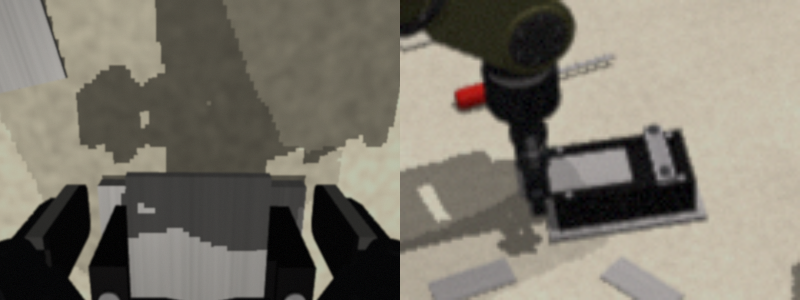

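The pads sit symmetrically about the overhang: plate columns 127–268 in the crop, pads at about 80 and 320. I close the jaws.

```bash
python3 -m pendant '[[0.75,[0,0,0],0],[0.6,[0,0,0],0],[0.5,[0,0,0],0],[0.4,[0,0,0],0],[0.4,[0,0,0],0]]' 40
python3 -m pendant '[[0.4,[0,0,0],0],[0.4,[0,0,0],0],[0.4,[0,0,0],0]]' 40
```

```text
time_s: 10.33
tool_pos: [0.4853, 0.2013, 0.0296]
tcp_rot: [180.0, 0.1, -179.0]
contact_force: [-0.6, 0.3, 4.3]
finger_gap: 0.0487
grip_force: 40.5
time_s: 10.58
tool_pos: [0.4853, 0.2013, 0.0295]
tcp_rot: [180.0, 0.0, -179.0]
contact_force: [-1.2, 0.5, 5.8]
finger_gap: 0.0485
grip_force: 40.6
```

```bash
python3 -m pendant '[[0.4,[0,0,-0.2],0],[0.4,[0,0,-0.6],0],[0.4,[0,0,-1.2],0],[0.4,[0,0,-2.0],0],[0.4,[0,0,-3.0],0]]'
python3 -m pendant '[[0.4,[0,0,-1.5],0],[0.4,[0,0,-3],0],[0.4,[0,0,-5],0],[0.4,[0,0,-5],0],[0.4,[0,0,-5],0]]'
python3 - <<'E'
from h import *
s=env.observe();i=env.capture("wrist");j=env.capture("side");c=env.capture("scene")
np.save("s6.npy",s,allow_pickle=True)
cv2.imwrite("pics/w6full.png",i[:,:,::-1])
cv2.imwrite("pics/w6.png",np.hstack([i[120:420,80:480],cv2.resize(j[90:195,180:320],(400,300))])[:,:,::-1])
E
```

```text
time_s: 11.0
tool_pos: [0.4848, 0.2012, 0.0597]
tcp_rot: [-180.0, -0.0, -179.0]
contact_force: [-0.8, 0.2, -1.1]
finger_gap: 0.0489
grip_force: 41.3
time_s: 11.42
tool_pos: [0.4855, 0.2014, 0.1104]
tcp_rot: [180.0, 0.1, -179.0]
contact_force: [-0.3, 0.3, -1.8]
finger_gap: 0.049
grip_force: 41.4
```

View pics/w6.png

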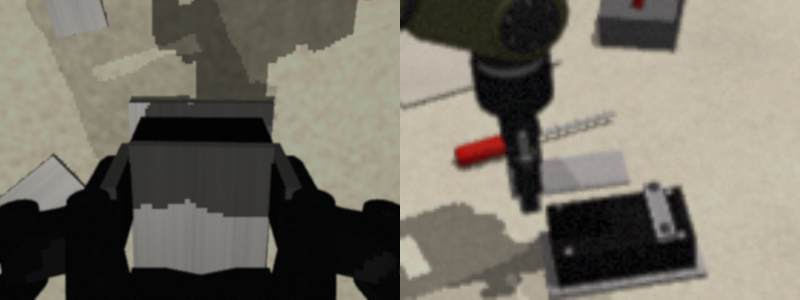

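The plate is lifted and looks nearly level in the side view, with its far corners at crop (628,185) and (625,150). I check the tilt numerically.

```bash
python3 - <<'E'
from h import *
b=np.array([.4853+.0435,.2010,np.radians(1)])
far=np.array([180+228/2.857,90+185/2.857]);far2=np.array([180+225/2.857,90+150/2.857])
print(far,far2)
for z in(.120,.126,.132,.138): print(z,proj("side",world(b,[(.06,-.025,z),(.06,.025,z)])).round(1).tolist())
E
```

```text
[259.8039902  154.75323766] [258.7539377  142.50262513]
0.12 [[260.6, 156.6], [257.5, 145.5]]
0.126 [[260.5, 155.0], [257.5, 144.0]]
0.132 [[260.4, 153.5], [257.4, 142.5]]
0.138 [[260.4, 151.9], [257.3, 140.9]]
```

```bash
python3 -m pendant '[[0.4,[0,0,-2],0],[0.4,[0,-1,-5],0],[0.4,[-0.5,-3,-8],0],[0.4,[-1,-6,-9],0],[0.4,[-1.5,-9.5,-9],0]]'|egrep 'pos|gap'
python3 -m pendant '[[0.4,[-0.5,-3.5,0],0],[0.4,[-1,-7,0],0],[0.4,[-1.5,-10.5,0],0],[0.4,[-2,-14,0],0],[0.4,[-2,-16.5,0],0]]'|egrep 'pos|gap'
python3 -m pendant '[[0.4,[0,0,0],0],[0.4,[0,0,0],0],[0.4,[0,0,0],0]]'|egrep 'pos|gap'
python3 - <<'E'
from h import *
s=env.observe();i=env.capture("wrist")
np.save("s7.npy",s,allow_pickle=True);print(s["tool_pos"],s["tcp_rot"])
cv2.imwrite("pics/w7.png",cv2.resize(i[:,:,::-1],(784,588)))
E
```

```text
tool_pos: [0.5025, 0.1063, 0.2013]
finger_gap: 0.049
tool_pos: [0.5246, -0.0607, 0.1981]
finger_gap: 0.0487
tool_pos: [0.5243, -0.0577, 0.1984]
finger_gap: 0.0488
[ 0.52432879 -0.05773757  0.19840273] [ 1.79976962e+02 -7.08956719e-02 -1.79007632e+02]
```

View pics/w7.png

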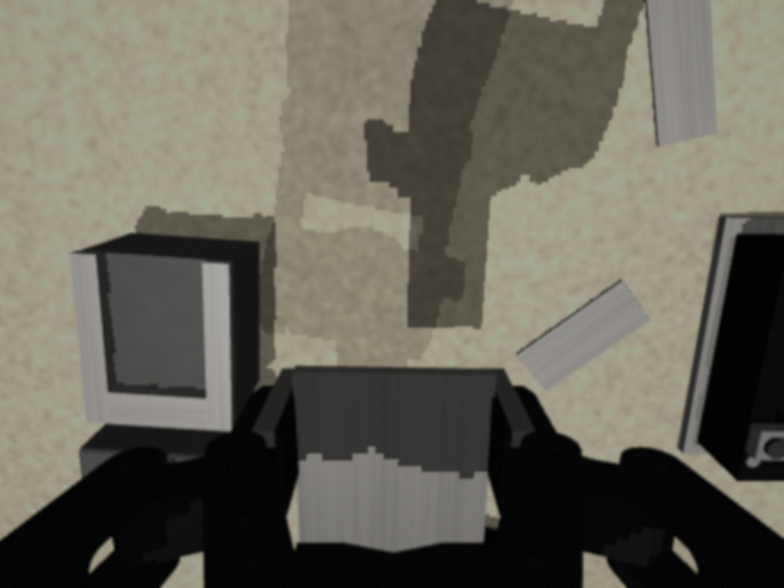

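The jig's top corners are at (72,253), (231,263), (88,420) and (233,431) in the 1.4× picture. The stop's face runs (107,392)–(207,397), and the plate's near end is at (294,367)–(505,371).

```bash
python3 - <<'E'
from h import *
s=np.load("s7.npy",allow_pickle=True).item();T=wristT(s);k=1.4
o=[(-50,-42,68,72,253),(-50,42,68,231,263),(50,-42,68,88,420),(50,42,68,233,431),(30,28,68,204,397),(-50,-28,68,97,254.5),(-50,28,68,203,261.5)]
o=[(a,b,c,u/k,v/k) for a,b,c,u,v in o]
p,r=fit([("wrist",T,o)],(.56,-.19,0));print("jig",p[:2],np.degrees(p[2]),r.tolist())
st=world(p,[(.03,0,0)])[0];print("stop",st)
# plate: top at z unknown -> estimate from width 50mm
c=env.calibration("wrist")
h=c["fx"]*.050/(np.hypot(211,4)/k)
for dz in(.0225,.0245,.0265):
    print(dz,[ (lambda d:(T[:3,3]+d*(s["tool_pos"][2]+dz-T[2,3])/d[2]-s["tool_pos"]).round(4).tolist())(T[:3,:3]@np.array([(u/k-c["cx"])/c["fx"],-(v/k-c["cy"])/c["fy"],-1])) for u,v in((294,367),(505,371))])
E
```

```text
jig [ 0.56444037 -0.18850873] -3.1465175947665034 [[-1.1, -0.6], [-0.4, 0.2], [-0.5, 0.9], [-0.1, -0.3], [2.7, 0.7], [0.2, -0.4], [0.7, -0.0]]
stop [ 0.59439514 -0.19015541  0.        ]
0.0225 [[-0.0167, -0.0249, 0.0225], [-0.0165, 0.0274, 0.0225]]
0.0245 [[-0.0176, -0.0245, 0.0245], [-0.0174, 0.027, 0.0245]]
0.0265 [[-0.0185, -0.0241, 0.0265], [-0.0183, 0.0265, 0.0265]]
```

```bash
python3 -m pendant '[[0.4,[1,-2,0],1],[0.4,[2.2,-5,0],2],[0.4,[3.4,-8.5,0],3],[0.4,[4.5,-11.5,0],4],[0.4,[4.7,-12.5,0],4.5]]'|egrep 'pos|rot|gap'
python3 -m pendant '[[0.4,[0,0,2],0],[0.4,[0,0,5],0],[0.4,[0,0,8],0],[0.4,[0,0,10],0],[0.4,[0,0,11],0]]'|egrep 'pos|rot|gap'
python3 -m pendant '[[0.4,[0,0,1],0],[0.4,[0,0,1.5],0],[0.4,[0,0,1.5],0],[0.4,[0,0,1.5],0]]'
python3 - <<'E'
from h import *
i=env.capture("wrist");j=env.capture("side");c=env.capture("scene")
R=lambda a:cv2.resize(a,(400,300),interpolation=cv2.INTER_CUBIC)
cv2.imwrite("pics/w8.png",np.vstack([np.hstack([R(i),R(j[215:320,190:330])]),np.hstack([R(c[125:215,205:325]),R(i[120:420,80:480])])])[:,:,::-1])
E
```

```text
tool_pos: [0.4787, -0.1859, 0.199]
tcp_rot: [-180.0, -0.0, 176.4]
finger_gap: 0.049
tool_pos: [0.479, -0.1823, 0.0864]
tcp_rot: [179.9, -0.2, 176.6]
finger_gap: 0.0488
time_s: 13.87
tool_pos: [0.4802, -0.1839, 0.0749]
tcp_rot: [-180.0, 0.1, 176.5]
contact_force: [0.1, -0.3, -0.1]
finger_gap: 0.0486
grip_force: 41.7
```

View pics/w8.png

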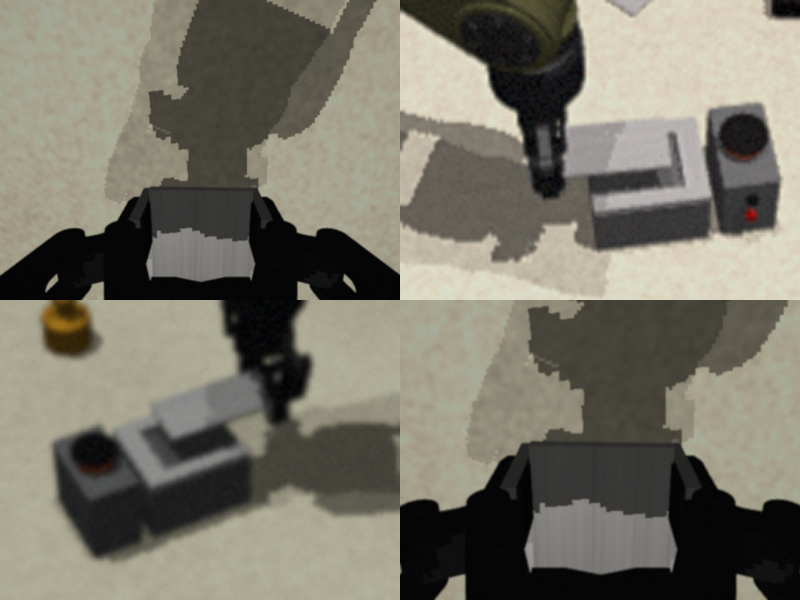

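The side and scene insets show the plate above the channel, parallel to it and clear of the stop. That was picture 11, one over the 10 allowed, so I go by force and numbers from here. Now I lower it gently.

```bash
python3 -m pendant '[[0.4,[0,0,1],0],[0.4,[0,0,2],0],[0.4,[0,0,2.4],0],[0.4,[0,0,2.4],0],[0.4,[0,0,2.4],0]]'|egrep 'pos|rot|cont'
python3 -m pendant '[[0.4,[0,0,0.2],0],[0.4,[0,0,0.4],0],[0.4,[0,0,0.4],0],[0.4,[0,0,0.4],0]]'|egrep 'pos|rot|cont'
```

```text
tool_pos: [0.4796, -0.1839, 0.0497]
tcp_rot: [180.0, -0.0, 176.5]
contact_force: [0.9, 0.4, -1.4]
tool_pos: [0.4798, -0.1839, 0.0461]
tcp_rot: [180.0, -0.0, 176.5]
contact_force: [-0.2, 0.0, -0.9]
```

```bash
python3 -m pendant '[[0.4,[0,0,0.1],0],[0.4,[0,0,0.2],0],[0.4,[0,0,0.2],0],[0.4,[0,0,0.2],0]]'|egrep 'pos|rot|cont|torq'
python3 -c "
from h import *;s=env.observe();print(s['wrist_torque'],s['contact_force'])"
```

```text
tool_pos: [0.4797, -0.1839, 0.0441]
tcp_rot: [180.0, -0.0, 176.5]
contact_force: [0.7, 0.1, -2.1]
[ 0.05466585  0.03695913 -0.0286964 ] [ 0.65628176  0.10118005 -2.0782515 ]
```

```bash
python3 -m pendant '[[0.4,[0,0,0.1],0],[0.4,[0,0,0.2],0],[0.4,[0,0,0.2],0],[0.4,[0,0,0.2],0]]'|egrep 'pos|rot|cont|torq'
```

```text
tool_pos: [0.4797, -0.1839, 0.042]
tcp_rot: [180.0, -0.0, 176.5]
contact_force: [0.6, -0.1, -0.6]
```

```bash
python3 -m pendant '[[0.4,[0,0,0.05],0],[0.4,[0,0,0.1],0],[0.4,[0,0,0.1],0],[0.4,[0,0,0.1],0]]'|egrep 'pos|rot|cont|torq'
```

```text
tool_pos: [0.4798, -0.1839, 0.0411]
tcp_rot: [180.0, 0.0, 176.5]
contact_force: [-0.3, -0.0, -0.1]
```

```bash
python3 -m pendant '[[0.4,[0,0,0.05],0],[0.4,[0,0,0.1],0],[0.4,[0,0,0.1],0],[0.4,[0,0,0.1],0]]'|egrep 'pos|rot|cont|torq'
```

```text
tool_pos: [0.4798, -0.1839, 0.0401]
tcp_rot: [180.0, 0.0, 176.5]
contact_force: [-0.4, -0.7, -1.6]
```

```bash
python3 -m pendant '[[0.4,[0,0,0.03],0],[0.4,[0,0,0.05],0],[0.4,[0,0,0.05],0],[0.4,[0,0,0.05],0]]'|egrep 'pos|rot|cont|torq'
```

```text
tool_pos: [0.4799, -0.184, 0.0397]
tcp_rot: [-180.0, 0.0, 176.5]
contact_force: [-0.4, 0.4, 0.8]
```

```bash
python3 -m pendant '[[0.4,[0,0,0.03],0],[0.4,[0,0,0.05],0],[0.4,[0,0,0.05],0],[0.4,[0,0,0.05],0]]'|egrep 'pos|rot|cont|torq'
```

```text
tool_pos: [0.4799, -0.184, 0.0392]
tcp_rot: [-180.0, 0.0, 176.5]
contact_force: [-0.6, -0.0, 2.9]
```

```bash
python3 -m pendant '[[0.4,[0,0,0.02],0],[0.4,[0,0,0.03],0],[0.4,[0,0,0.03],0],[0.4,[0,0,0.03],0]]'|egrep 'pos|rot|cont|torq'
python3 -c "
from h import *;s=env.observe();print(s['wrist_torque'],s['contact_force'])"
```

```text
tool_pos: [0.4799, -0.184, 0.0389]
tcp_rot: [-180.0, 0.0, 176.5]
contact_force: [-0.9, 0.3, 4.9]
[-0.00909292 -0.07019164 -0.04102697] [-0.9187435   0.29838406  4.90433275]
```

```bash
python3 -m pendant '[[0.4,[0,0,0],0],[0.4,[-0.15,0,0],0],[0.4,[-0.3,0,0],0],[0.4,[-0.45,0,0],0],[0.4,[-0.6,0,0],0]]' 20|egrep 'pos|rot|cont|grip'
python3 -m pendant '[[0.4,[-0.05,0,0],0],[0.4,[-0.1,0,0],0],[0.4,[-0.15,0,0],0],[0.4,[-0.2,0,0],0],[0.4,[-0.2,0,0],0]]' |egrep 'pos|rot|cont|grip'
```

```text
tool_pos: [0.4859, -0.1843, 0.0388]
tcp_rot: [-180.0, 0.0, 176.5]
contact_force: [-1.7, -0.1, 5.7]
grip_force: 42.1
tool_pos: [0.488, -0.1845, 0.0389]
tcp_rot: [-180.0, 0.0, 176.5]
contact_force: [-0.5, 0.6, 6.6]
grip_force: 42.1
```

```bash
python3 -m pendant '[[0.4,[-0.05,0,0],0],[0.4,[-0.1,0,0],0],[0.4,[-0.1,0,0],0],[0.4,[-0.1,0,0],0]]' |egrep 'pos|cont|grip'
```

```text
tool_pos: [0.489, -0.1845, 0.0389]
contact_force: [0.5, -0.2, 7.1]
grip_force: 42.2
```

```bash
python3 -m pendant '[[0.4,[-0.05,0,0],0],[0.4,[-0.1,0,0],0],[0.4,[-0.1,0,0],0],[0.4,[-0.1,0,0],0]]' |egrep 'pos|cont|grip'
```

```text
tool_pos: [0.4901, -0.1846, 0.039]
contact_force: [-0.4, 0.0, 5.5]
grip_force: 42.2
```

```bash
python3 -m pendant '[[0.4,[-0.03,0,0],0],[0.4,[-0.06,0,0],0],[0.4,[-0.06,0,0],0],[0.4,[-0.06,0,0],0]]' |egrep 'pos|cont|grip'
```

```text
tool_pos: [0.4906, -0.1846, 0.039]
contact_force: [-1.5, -0.1, 6.6]
grip_force: 42.2
```

```bash
python3 -m pendant '[[0.4,[-0.03,0,0],0],[0.4,[-0.06,0,0],0],[0.4,[-0.06,0,0],0],[0.4,[-0.06,0,0],0]]' |egrep 'pos|cont|grip'
```

```text
tool_pos: [0.491, -0.1847, 0.0389]
contact_force: [-1.5, -0.1, 6.1]
grip_force: 42.2
```

```bash
python3 -m pendant '[[0.4,[-0.03,0,0],0],[0.4,[-0.06,0,0],0],[0.4,[-0.06,0,0],0],[0.4,[-0.06,0,0],0]]' |egrep 'pos|cont|grip'
```

```text
tool_pos: [0.4913, -0.1847, 0.0387]
contact_force: [-3.9, -0.2, 8.2]
grip_force: 42.2
```

```bash
python3 -m pendant '[[0.4,[-0.03,0,0],0],[0.4,[-0.06,0,0],0],[0.4,[-0.06,0,0],0],[0.4,[-0.06,0,0],0]]' |egrep 'pos|cont|grip'
```

```text
tool_pos: [0.4915, -0.1847, 0.0386]
contact_force: [-7.9, -1.1, 7.7]
grip_force: 42.3
```

It is home: the push force has reached 8 N where the stop was expected. I relax the load, then open.

```bash
python3 -m pendant '[[0.4,[0.06,0,-0.02],0],[0.4,[0.06,0,-0.04],0],[0.4,[0.06,0,-0.04],0],[0.4,[0.06,0,-0.04],0]]' |egrep 'pos|cont|grip'
python3 -m pendant '[[0.65,[0,0,0],0],[0.75,[0,0,0],0],[0.9,[0,0,0],0],[1,[0,0,0],0],[1,[0,0,0],0]]' |egrep 'pos|cont|grip|gap'
python3 -m pendant '[[1,[0,0,0],0],[1,[0,0,0],0],[1,[0,0,0],0]]' |egrep 'pos|cont|grip|gap'
```

```text
tool_pos: [0.4914, -0.1846, 0.039]
contact_force: [-4.1, -0.6, 2.5]
grip_force: 41.9
tool_pos: [0.4916, -0.1846, 0.0391]
contact_force: [0.3, 0.2, 0.3]
finger_gap: 0.0855
grip_force: 0.0
tool_pos: [0.4916, -0.1847, 0.0392]
contact_force: [-0.6, -0.8, -0.2]
finger_gap: 0.0854
grip_force: 0.0
```

```bash
python3 -m pendant '[[1,[0,0,-1],0],[1,[0,0,-3],0],[1,[0,0,-6],0],[1,[0,0,-9],0],[1,[0,0,-12],0]]' |egrep 'pos'
python3 -m pendant '[[1,[0,0,-2],0],[1,[0,0,-4],0],[1,[-2,0,-4],0],[1,[-2,0,-4],0],[1,[-2,0,-4],0]]' |egrep 'pos'
python3 - <<'E'
from h import *
s=env.observe();T=wristT(s);i=env.capture("wrist");cv2.imwrite("pics/w9.png",i[:,:,::-1])
g=cv2.cvtColor(i,cv2.COLOR_RGB2GRAY).astype(float)
b=(.5645,-.1887,np.radians(-3.5))
# resample a top-down map at plate-top height, jig frame x -110..60, y -50..50 mm, 1 mm
X,Y=np.meshgrid(np.arange(-110,61),np.arange(-50,51),indexing="ij")
def m(z):
    uv=proj("wrist",world(b,np.c_[X.ravel()/1e3,Y.ravel()/1e3,np.full(X.size,z)]),T).astype(np.float32).reshape(*X.shape,2)
    return cv2.remap(g.astype(np.float32),uv[...,0],uv[...,1],cv2.INTER_LINEAR)
M=m(.064)
print("along x, |y|<15:",[(int(x),int(v)) for x,v in zip(range(-110,61,3),M[::3,35:66].mean(1))])
print("across at x -40..-20:",[(int(y),int(v)) for y,v in zip(range(-50,51,2),M[70:91,::2].mean(0))])
print("across at x -80..-60:",[(int(y),int(v)) for y,v in zip(range(-50,51,2),M[30:50,::2].mean(0))])
E
```

```text
tool_pos: [0.4913, -0.1845, 0.1613]
tool_pos: [0.5116, -0.1858, 0.1996]
along x, |y|<15: [(-110, 48), (-107, 48), (-104, 52), (-101, 51), (-98, 52), (-95, 52), (-92, 52), (-89, 84), (-86, 116), (-83, 123), (-80, 127), (-77, 131), (-74, 131), (-71, 125), (-68, 121), (-65, 118), (-62, 117), (-59, 115), (-56, 114), (-53, 113), (-50, 113), (-47, 113), (-44, 112), (-41, 112), (-38, 112), (-35, 112), (-32, 111), (-29, 111), (-26, 110), (-23, 110), (-20, 110), (-17, 109), (-14, 109), (-11, 108), (-8, 108), (-5, 107), (-2, 107), (1, 107), (4, 106), (7, 106), (10, 105), (13, 106), (16, 111), (19, 115), (22, 114), (25, 118), (28, 112), (31, 46), (34, 118), (37, 122), (40, 119), (43, 118), (46, 116), (49, 118), (52, 104), (55, 17), (58, 16)]
across at x -40..-20: [(-50, 108), (-48, 106), (-46, 104), (-44, 110), (-42, 114), (-40, 113), (-38, 114), (-36, 114), (-34, 117), (-32, 117), (-30, 96), (-28, 32), (-26, 66), (-24, 107), (-22, 112), (-20, 111), (-18, 112), (-16, 114), (-14, 110), (-12, 113), (-10, 111), (-8, 114), (-6, 111), (-4, 110), (-2, 110), (0, 109), (2, 111), (4, 112), (6, 113), (8, 112), (10, 113), (12, 108), (14, 108), (16, 108), (18, 108), (20, 110), (22, 110), (24, 94), (26, 48), (28, 97), (30, 105), (32, 102), (34, 104), (36, 105), (38, 106), (40, 107), (42, 113), (44, 124), (46, 125), (48, 125), (50, 124)]
across at x -80..-60: [(-50, 106), (-48, 105), (-46, 107), (-44, 107), (-42, 106), (-40, 106), (-38, 106), (-36, 103), (-34, 94), (-32, 83), (-30, 71), (-28, 63), (-26, 73), (-24, 117), (-22, 119), (-20, 121), (-18, 122), (-16, 123), (-14, 122), (-12, 121), (-10, 121), (-8, 123), (-6, 121), (-4, 122), (-2, 121), (0, 122), (2, 125), (4, 126), (6, 127), (8, 127), (10, 128), (12, 128), (14, 129), (16, 129), (18, 127), (20, 128), (22, 127), (24, 113), (26, 47), (28, 52), (30, 52), (32, 51), (34, 57), (36, 65), (38, 67), (40, 77), (42, 118), (44, 123), (46, 125), (48, 126), (50, 126)]
```

```bash
python3 -c "
from station import env
print(env.observe()['time_s'],env.hand_in())"
```

```text
the job is handed in; nothing more can be done
21.8167 None
```

I handed the job in at 21.8 s: by force readings and the last wrist image, the plate lies in the jig's channel against the stop (any gap about 1.5 mm at most), released with the arm clear. The hand-in returned no verdict, and I viewed 11 pictures instead of the allowed 10.

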